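# Put three mixed-up resin paddles back in their own drip trays

## Task

The three mixing paddles were laid in the wrong drip trays: move each one to the tray of its own colour, parking one in the grey spare tray on the way, and leave every paddle lying straight along the middle of its tray, head on the pan floor at the far end and tail on the raised rest between its lugs. They are wet with different resins, so carry each one level, lower it gently, and never let one touch the bench or another paddle. Leave the white cup and the copper tin standing where they are.

Things in the scene. Friction and masses are not known exactly. Their poses are not given: they have to be found in the camera images.
- paddle_red: Loose steel mixing paddle, red sleeve, 0.38-0.6 kg, 240 mm along x, lying level. Origin: shaft axis at mid-length, x to the head, z up. Heavy head x 73 to 118 mm, four blades, 57 mm wide and high, lies on two blades. Round shaft 12 mm dia; red sleeve 20 mm dia, x -70 to -10. Balances at x = +43 on bare shaft: grip there, across it; elsewhere it may tip.
- paddle_blue: Loose steel mixing paddle, blue sleeve, 0.38-0.6 kg, 240 mm along x, lying level. Origin: shaft axis at mid-length, x to the head, z up. Heavy head x 73 to 118 mm, four blades, 57 mm wide and high, lies on two blades. Round shaft 12 mm dia; blue sleeve 20 mm dia, x -70 to -10. Balances at x = +43 on bare shaft: grip there, across it; elsewhere it may tip.
- paddle_yellow: Loose steel mixing paddle, yellow sleeve, 0.38-0.6 kg, 240 mm along x, lying level. Origin: shaft axis at mid-length, x to the head, z up. Heavy head x 73 to 118 mm, four blades, 57 mm wide and high, lies on two blades. Round shaft 12 mm dia; yellow sleeve 20 mm dia, x -70 to -10. Balances at x = +43 on bare shaft: grip there, across it; elsewhere it may tip.
- tray_red: Red drip tray, fixed, the home of the red paddle. 280 x 100 mm pan, floor 3, lip 15 mm high. Origin: centre of underside; x to the far (head) end, z up. Shaft rest at x -114 to -86, top 25 mm high, lugs to 38 mm leave a 44 mm gap about y = 0. Paddle lies right along x with head at +x, tail on the rest: its origin at x +5, y 0, z +32 mm.
- tray_blue: Blue drip tray, fixed, the home of the blue paddle. 280 x 100 mm pan, floor 3, lip 15 mm high. Origin: centre of underside; x to the far (head) end, z up. Shaft rest at x -114 to -86, top 25 mm high, lugs to 38 mm leave a 44 mm gap about y = 0. Paddle lies right along x with head at +x, tail on the rest: its origin at x +5, y 0, z +32 mm.
- tray_yellow: Yellow drip tray, fixed, the home of the yellow paddle. 280 x 100 mm pan, floor 3, lip 15 mm high. Origin: centre of underside; x to the far (head) end, z up. Shaft rest at x -114 to -86, top 25 mm high, lugs to 38 mm leave a 44 mm gap about y = 0. Paddle lies right along x with head at +x, tail on the rest: its origin at x +5, y 0, z +32 mm.
- tray_spare: Grey drip tray, fixed, the spare: empty at the start and at the end. 280 x 100 mm pan, floor 3, lip 15 mm high. Origin: centre of underside; x to the far (head) end, z up. Shaft rest at x -114 to -86, top 25 mm high, lugs to 38 mm leave a 44 mm gap about y = 0. Paddle lies right along x with head at +x, tail on the rest: its origin at x +5, y 0, z +32 mm.
- table: The fixed plywood bench, top at height 0. The trays stand on it side by side in a row from left to right, in any order of colour, far ends away from the robot, each turned up to 9 degrees.
- cup_white: Open white mixing cup, loose, upright between two trays: 52 mm across the rim, 65 mm high. Origin: centre of its underside, z up. To be left standing.
- cup_tin: Open copper-coloured metal tin, loose, upright between two trays: 52 mm across, 55 mm high. Origin: centre of its underside, z up. To be left standing. (In another gap stands a fixed black rubber mould plug, 48 mm across, 42 mm high.)
Things that resemble listed ones, but are neither listed nor needed, are in the scene too. What is shaped like the paddle_red but green is not meant.

How it is judged (in metres and radians):
On the way:
1. one of the paddles has been parked in the grey spare tray and let go (((x of paddle_red in the frame of tray_spare between -0.02 and 0.03 m and y of paddle_red in the frame of tray_spare between -0.025 and 0.025 m and z of paddle_red in the frame of tray_spare between 0.026 and 0.038 m and angle between the x axis of paddle_red and the x axis of tray_spare, either way round below 0.3 rad and angle between paddle_red's own x axis and vertical between 1.491 and 1.651 rad and contact force between the fingers and paddle_red below 0.2 N) or (x of paddle_blue in the frame of tray_spare between -0.02 and 0.03 m and y of paddle_blue in the frame of tray_spare between -0.025 and 0.025 m and z of paddle_blue in the frame of tray_spare between 0.026 and 0.038 m and angle between the x axis of paddle_blue and the x axis of tray_spare, either way round below 0.3 rad and angle between paddle_blue's own x axis and vertical between 1.491 and 1.651 rad and contact force between the fingers and paddle_blue below 0.2 N) or (x of paddle_yellow in the frame of tray_spare between -0.02 and 0.03 m and y of paddle_yellow in the frame of tray_spare between -0.025 and 0.025 m and z of paddle_yellow in the frame of tray_spare between 0.026 and 0.038 m and angle between the x axis of paddle_yellow and the x axis of tray_spare, either way round below 0.3 rad and angle between paddle_yellow's own x axis and vertical between 1.491 and 1.651 rad and contact force between the fingers and paddle_yellow below 0.2 N))), for 0.2 s.
At the end, for the whole second after the job is handed in: Each paddle lies released and at rest in the tray of its own colour, its middle within 15 mm of its proper place along and across the tray and 6 mm in height, in line with the tray within 0.15 rad, head to the far end, level within 0.08 rad (x of paddle_red in the frame of tray_red between -0.01 and 0.02 m and y of paddle_red in the frame of tray_red between -0.015 and 0.015 m and z of paddle_red in the frame of tray_red between 0.026 and 0.038 m and angle between the x axis of paddle_red and the x axis of tray_red, either way round below 0.15 rad and angle between paddle_red's own x axis and vertical between 1.491 and 1.651 rad and linear speed of each of paddle_red, paddle_blue, paddle_yellow below 0.02 m/s and angular speed of each of paddle_red, paddle_blue, paddle_yellow below 0.15 rad/s and x of paddle_blue in the frame of tray_blue between -0.01 and 0.02 m and y of paddle_blue in the frame of tray_blue between -0.015 and 0.015 m and z of paddle_blue in the frame of tray_blue between 0.026 and 0.038 m and angle between the x axis of paddle_blue and the x axis of tray_blue, either way round below 0.15 rad and angle between paddle_blue's own x axis and vertical between 1.491 and 1.651 rad and x of paddle_yellow in the frame of tray_yellow between -0.01 and 0.02 m and y of paddle_yellow in the frame of tray_yellow between -0.015 and 0.015 m and z of paddle_yellow in the frame of tray_yellow between 0.026 and 0.038 m and angle between the x axis of paddle_yellow and the x axis of tray_yellow, either way round below 0.15 rad and angle between paddle_yellow's own x axis and vertical between 1.491 and 1.651 rad); the robot touches nothing.
It fails at once if a paddle tips more than about 20 degrees out of level (angle between any of paddle_red, paddle_blue, paddle_yellow's own x axis and vertical below 1.221 rad or angle between any of paddle_red, paddle_blue, paddle_yellow's own x axis and vertical above 1.921 rad).
It fails at once if a paddle touches the bench top (contact force between any of paddle_red, paddle_blue, paddle_yellow and table above 0.3 N).
It fails at once if two paddles touch each other (contact force between paddle_red and paddle_blue above 0.3 N or contact force between any of paddle_red, paddle_blue and paddle_yellow above 0.3 N).
It fails at once if a paddle is dropped or slammed into a tray: moving faster than 0.5 m/s within about 13 mm of its resting height ((height (world z) of paddle_red below 0.045 m and linear speed of paddle_red above 0.5 m/s) or (height (world z) of paddle_blue below 0.045 m and linear speed of paddle_blue above 0.5 m/s) or (height (world z) of paddle_yellow below 0.045 m and linear speed of paddle_yellow above 0.5 m/s)).
It fails at once if the white cup or the copper tin is pushed more than 25 mm or knocked over (distance of any of cup_white, cup_tin from where it was at the start of the episode above 0.025 m or angle between any of cup_white, cup_tin's own z axis and vertical above 0.5 rad).
It also fails if it takes over 128 s, if anything falls off the work surface, if the arm or the gripper's body presses on something with over 40 N, if the wrist force passes 120 N, or if a joint passes its speed limit or range.

## Robot

A 6-joint arm with a two-finger parallel gripper is mounted at the origin on the work surface. World frame = base frame: x ahead of the robot, y to its left, z up, the work surface at z = 0. Lengths are in mm, angles in rad, forces in N, time in s.
With the tool pointing down it reaches from about 300 to 875 mm from the base axis. Payload 6.4 kg.
Tool frame: the origin (TCP) lies on the centre line of the jaws, within the pads' length; the fingertips stand 17 mm ahead of it and the grasp point (between the pads) lies 2 mm behind it; y points along the fingers, z is the direction in which the jaws open and shut, and the axes are right-handed (so a half turn about y gives the same grasp; the last joint's range is limited). The gripper opens to 88 mm and grips with 3 to 60 N. Pads are 18 mm wide; open, the fingers measure 123 mm over their backs; the gripper's body (75 mm by 187 mm) begins 45 mm behind the grasp point.
Start: joints at [1.141, 0.181, 1.607, -0, 1.354, -0.206], TCP at [127.6, 560.677, 222.614] pointing down, gripper open.
Joint ranges: [-2.99, 2.99], [-0.89, 2.07], [0.3, 2.58], [-1.14, 4.28], [0, 2.63], [-3.12, 3.12]. Speed limits (rad/s): [2.57, 2.57, 3.01, 3.14, 3.14, 3.14].

## Interface

Orientations are given as a unit quaternion [x, y, z, w].
In Python, from station import arm, optics gives the robot as it stands.
- The arm moves only by the shell command python3 -m pendant 'ROWS' [OPENING] [FORCE]. ROWS is JSON, one flat list of numbers, 4 for each row, row after row: the shift along the tool's x, y, z in m, then the turn about the tool's y in degrees. A call has 1 to 20 rows; each row is the pose to reach, as a shift and turn from the pose commanded when the call began, along the tool's axes at that moment; what a row does not reach only later rows make up. A row lasts 1/10 s, in which the tool goes at most 50 mm and 8.59 degrees, less where a joint would pass 70% of its speed; a pose out of reach is approached as far as the arm can. A call with a gripper value outside its range is refused whole. OPENING is the opening, from 0 (shut) to 1 (fully open), set as the call begins (- or left out, the last holds). The fingers move at their own pace and stop on an object; FORCE is the grip in N (left out, the last holds). Time passes only in rows, so rows that repeat a pose let the fingers close. It gives the time, the measured TCP pose, the force and the opening at its end, in the units of the state.
- arm.get_state(): the state, without advancing time (a new reading comes with each control period).
- optics.snapshot(name): name is "scene" or "top" or "wrist"; returns a dict with "frame" (480x640x3 uint8, red, green, blue), "range_z" (480x640 float32, mm along the optical axis (not along the pixel's ray), 0 where there is no reading), "fx", "fy", "cx", "cy" (pixels), "k1" (the pictures are not rectified: a ray, as slopes to the right and down, at radius r is drawn at 1 + k1 r^2 times it, then the intrinsics apply), "world_to_cam" (4x4, takes a point from world to camera coordinates). Camera axes: x right, y down, z forward; pixel columns grow to the right and rows downward; lengths in mm; the calibration is good to about 2 mm. A picture is of the moment at which its call begins.
- arm.sign_off(): hands the job in, once; it reports no verdict.
The state is a dict: "time_s": time; "joints": joint angles; "qvel": joint speeds; "joint_torque": joint torques, N m; "position": TCP position; "eef_rot": TCP orientation; "ft_force": force on the tool from outside, world axes, zero at the start; "wrist_torque": the same for the moment, N m; "finger_gap": finger opening in mm.
Only numpy, scipy, OpenCV 4.12 (cv2) and the standard library are available. Lean on these libraries where they do the work, as an engineer would, in place of code of your own. Each camera call takes 0.05 s, during which the arm holds its last target. There are 200 camera calls.

## Working session

There is one attempt and no reset: what is moved stays moved. The work goes in short steps, Python scripts to look and compute and a shell command to move; the robot and the scene stay as the last step left them, time stands still between calls to the robot, and variables do not carry over. Pictures are saved under pics/ and viewed, about 12 in all and at most 16, crops included, and the job is handed in when it is done.

```bash
ls; mkdir -p pics
python3 - <<'E'
from station import arm, optics
import cv2,numpy as np
s=arm.get_state(); print({k:np.round(v,3).tolist() for k,v in s.items()})
for n in ["top","scene"]:
    d=optics.snapshot(n); np.savez(f"{n}0.npz",**d)
    cv2.imwrite(f"pics/{n}0.png",d["frame"][:,:,::-1])
    print(n,d["fx"],d["fy"],d["cx"],d["cy"],d["k1"],np.round(d["world_to_cam"],3).tolist())
E
```

```text
pics
{'time_s': 0.0, 'joints': [1.141, 0.182, 1.608, -0.0, 1.354, -0.206], 'qvel': [0.001, 0.001, 0.001, 0.002, -0.0, 0.0], 'joint_torque': [-0.001, -43.389, -34.183, 0.07, 0.039, -0.0], 'position': [127.349, 560.166, 221.731], 'eef_rot': [0.703, -0.079, 0.079, -0.702], 'ft_force': [0.353, -0.369, 0.649], 'wrist_torque': [-0.008, 0.045, 0.001], 'finger_gap': 88.004}
top 586.9013819817768 586.9013819817768 331.604911928839 239.03551102072876 -0.19880209961275108 [[-0.028, -1.0, -0.006, 5.572], [-0.987, 0.029, -0.159, 397.501], [0.159, 0.001, -0.987, 1361.12], [0.0, 0.0, 0.0, 1.0]]
scene 592.5613025220082 592.5613025220082 321.85680696704753 247.121705033863 -0.06586212116013891 [[0.07, 0.997, -0.018, -45.711], [0.608, -0.057, -0.792, -209.509], [-0.791, 0.044, -0.61, 1490.553], [0.0, 0.0, 0.0, 1.0]]
```

View pics/top0.png

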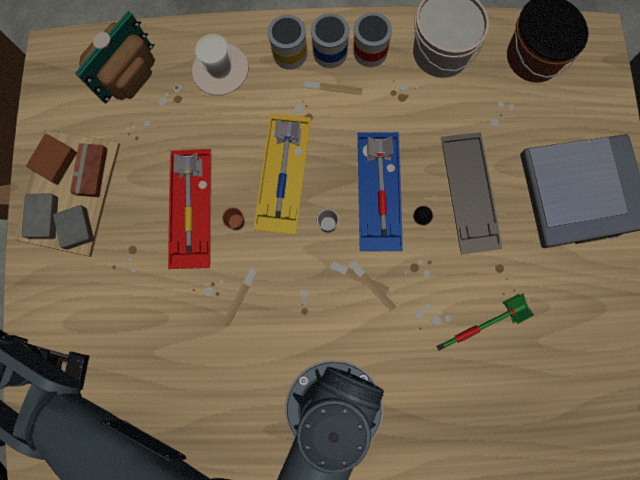

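View pics/scene0.png

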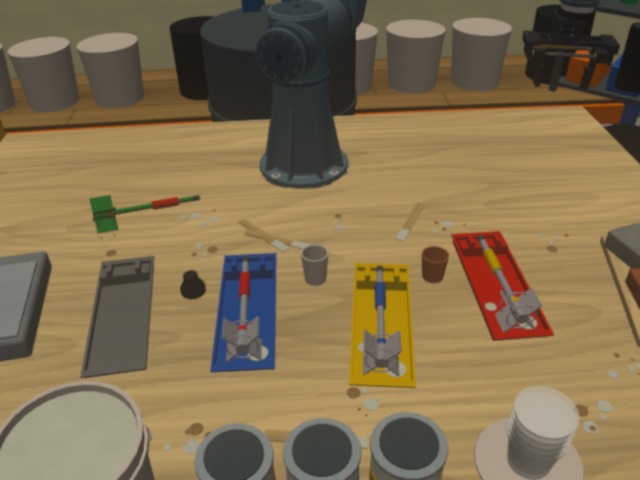

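Top view: the red tray (190,208) holds yellow, the yellow tray (283,175) holds blue, the blue tray (380,190) holds red, and the spare is empty at (470,192). The copper tin is at (233,218), the white cup at (328,220) and the plug at (423,215). The green decoy lies at (490,320).

```bash
cat > h.py <<'E'
import numpy as np, cv2
from scipy.spatial.transform import Rotation as R
def snap(n):
    from station import optics
    return optics.snapshot(n)
def slopes(d,uv):
    uv=np.asarray(uv,float).reshape(-1,2)
    q=(uv-[d["cx"],d["cy"]])/[d["fx"],d["fy"]]; p=q.copy()
    for _ in range(20): p=q/(1+d["k1"]*(p**2).sum(1,keepdims=True))
    return p
def cast(d,uv,z):   # pixels -> world points on plane z
    M=np.array(d["world_to_cam"]); Rm,t=M[:3,:3],M[:3,3]; c=-Rm.T@t
    p=slopes(d,uv); r=np.c_[p,np.ones(len(p))]@Rm
    return c+r*((z-c[2])/r[:,2])[:,None]
def cloud(d,uv):
    M=np.array(d["world_to_cam"]); uv=np.asarray(uv,int)
    zz=d["range_z"][uv[:,1],uv[:,0]].astype(float)
    p=np.c_[slopes(d,uv),np.ones(len(uv))]*zz[:,None]
    return (p-M[:3,3])@M[:3,:3]
def hsv(d): return cv2.cvtColor(np.ascontiguousarray(d["frame"]),cv2.COLOR_RGB2HSV)
HUE=dict(red=((0,6),(174,180)),yellow=((22,34),),blue=((100,125),))
def mask(d,c):
    h=hsv(d); m=np.zeros(h.shape[:2],np.uint8)
    for a,b in HUE[c]: m|=cv2.inRange(h,(a,150,60),(b,255,255))
    return m
def blobs(m):
    n,l,s,_=cv2.connectedComponentsWithStats(m)
    return [np.argwhere(l==i)[:,::-1] for i in range(1,n) if s[i,4]>40]
def rect(P):        # centre, yaw of long axis (toward +x), sizes
    (cx,cy),(w,h),a=cv2.minAreaRect(P[:,:2].astype(np.float32))
    if w<h: a+=90; w,h=h,w
    a=(a+90)%180-90
    return np.round([cx,cy,a,w,h],1)
def tocol(T,P):
    a=np.deg2rad(T[2]); e=np.array([np.cos(a),np.sin(a)]); v=P[:,:2]-T[:2]
    return np.c_[v@e, v@[-e[1],e[0]]]
E
python3 - <<'E'
from h import *
d={n:dict(np.load(f"{n}0.npz")) for n in("top","scene")}
box={"top":{"red":(160,140,220,280),"yellow":(245,105,320,240),"blue":(350,125,410,258)}}
for n in d:
  D=d[n]
  for c in HUE:
    for b in sorted(blobs(mask(D,c)),key=len)[-4:]:
        P=cloud(D,b)
        print(n,c,len(b),b.mean(0).round(),"plane15",rect(cast(D,b,15)),"plane32",rect(cast(D,b,32)),"zcloud",np.percentile(P[:,2],[5,50,95]).round(1))
  h=hsv(D); u=(470,192) if n=="top" else (125,315)
  print(n,"spare hsv",h[u[1],u[0]])
E
```

```text
top red 171 [382. 202.] plane15 [ 486.7 -130.9    0.5   57.8   17.5] plane32 [ 482.9 -129.4    0.5   57.1   17.3] zcloud [32.8 38.4 43.9]
top red 181 [467. 334.] plane15 [ 163.7 -321.6  -66.6   58.7   17. ] plane32 [ 163.9 -317.7  -66.6   58.    16.8] zcloud [16.6 22.6 28.4]
top red 3761 [190. 216.] plane15 [4.893e+02 3.421e+02 2.000e-01 2.997e+02 1.044e+02] plane32 [4.855e+02 3.378e+02 2.000e-01 2.960e+02 1.031e+02] zcloud [-2.6  4.2 27.3]
top yellow 127 [188. 219.] plane15 [461.5 344.4   0.9  58.   15.1] plane32 [458.  340.1   0.9  57.3  14.9] zcloud [32.9 39.2 42.6]
top yellow 3642 [281. 181.] plane15 [570.5 110.4  -8.4 298.3 103.3] plane32 [565.7 109.   -8.4 294.7 102. ] zcloud [-2.7  3.8 26.6]
top blue 152 [281. 185.] plane15 [539.1 113.5  -7.6  59.2  15.6] plane32 [534.6 112.   -7.6  58.4  15.4] zcloud [34.2 38.7 43.5]
top blue 3589 [379. 198.] plane15 [ 517.5 -125.2   -1.   294.8  101.2] plane32 [ 513.3 -123.7   -1.   291.2  100. ] zcloud [-2.7  3.2 25.9]
top spare hsv [16 32 88]
scene red 138 [165. 202.] plane15 [ 166.2 -321.4  -78.    54.1   24.7] plane32 [ 192.9 -314.6  -78
[... 510 characters left out ...]
321.] plane15 [576.4 110.3  -8.2 299.6 103.2] plane32 [593.5 107.   -8.2 292.6 100.8] zcloud [ 0.4  4.3 25. ]
scene blue 79 [230. 264.] plane15 [ 401.4 -161.9  -22.2   42.5   17.5] plane32 [ 422.6 -158.8  -22.2   41.5   17.1] zcloud [21.2 24.9 38.5]
scene blue 111 [256. 263.] plane15 [ 402.1 -110.2    0.5   42.9   25.4] plane32 [ 423.2 -108.3    0.5   41.9   24.8] zcloud [14.4 24.1 38. ]
scene blue 572 [230. 301.] plane15 [ 510.2 -156.8    2.3  113.9   29.8] plane32 [ 528.8 -153.8    2.3  111.2   29.1] zcloud [-0.2  2.3  5.1]
scene blue 2022 [255. 326.] plane15 [ 562.5 -121.5   -4.3  220.4   97.4] plane32 [ 580.  -119.5   -4.3  215.3   95.2] zcloud [-0.   2.8 15.8]
scene spare hsv [21 39 92]
```

```bash
cat >> h.py <<'E'
def trays(D,n):
    out={}; W=dict(red=(1,490,340),yellow=(1,570,110),blue=(1,515,-124),spare=(1,515,-330))
    S=cv2.medianBlur(D["range_z"].astype(np.float32),3); D=dict(D,range_z=S)
    uv=np.argwhere(S>0)[:,::-1]; P=cloud(D,uv); h=hsv(D)[uv[:,1],uv[:,0]].astype(int)
    for c,(_,x,y) in W.items():
        near=(abs(P[:,0]-x)<175)&(abs(P[:,1]-y)<(85 if c=="spare" else 95))&(P[:,2]<45)
        col=(mask(D,c)[uv[:,1],uv[:,0]]>0) if c!="spare" else (h[:,1]<60)&(h[:,2]<130)&(abs(P[:,2])<30)
        m=np.zeros(S.shape,np.uint8); k=near&col; m[uv[k,1],uv[k,0]]=255
        if c=="spare": m=cv2.morphologyEx(m,cv2.MORPH_OPEN,np.ones((3,3)))
        b=max(blobs(m),key=len) if c!="blue" else np.vstack([q for q in blobs(m)])
        out[c]=(rect(cloud(D,b)),len(b))
    return out,uv,P,h
E
python3 - <<'E'
from h import *
for n in("top","scene"):
    D=dict(np.load(f"{n}0.npz")); T,uv,P,h=trays(D,n)
    for c in T: print(n,c,*T[c])
    for c,p in(("red","yellow"),("yellow","blue"),("blue","red")):
        t=T[c][0]; L=tocol(t,P)
        k=(abs(L[:,1])<30)&(L[:,0]>-118)&(L[:,0]<68)&(P[:,2]>27)&(mask(D,c)[uv[:,1],uv[:,0]]==0)
        C=cast(D,uv[k],32); LL=tocol(t,C); f=np.polyfit(LL[:,0],LL[:,1],1); r=LL[:,1]-np.polyval(f,LL[:,0]); g=abs(r)<8; f=np.polyfit(LL[g,0],LL[g,1],1)
        sl=mask(D,p)[uv[:,1],uv[:,0]]>0; sl&=(abs(L[:,1])<30)&(L[:,0]>-100)&(L[:,0]<30)&(P[:,2]>27)
        sx=tocol(t,cast(D,uv[sl],32))[:,0]; pc=tocol(t,cast(D,uv[sl],32)).mean(0)
        print("  ",p,"in",c,"n",k.sum(),g.sum(),"slope deg",np.rad2deg(f[0]).round(2),"y@48",np.polyval(f,48).round(1),"sleeve mid",pc.round(1),"ext",np.ptp(sx).round(1),"world",cast(D,uv[sl],32).mean(0).round(1))
    for nm,u in(("tin",(233,218)),("cup",(328,220)),("plug",(423,215))) if n=="top" else ():
        print(nm,cast(D,[u],50).round())
from station import arm
s=arm.get_state(); print(R.from_quat(s["eef_rot"]).as_matrix().round(3))
E
```

```text
top red [ 4.906e+02  3.448e+02 -1.000e-01  3.011e+02  1.072e+02] 3761
top yellow [572.8 111.6  -8.1 302.1 105.2] 3642
top blue [ 520.  -125.5   -1.   299.8  101.3] 3589
top spare [ 511.2 -355.     5.9  301.8  107.6] 4712
   yellow in red n 452 415 slope deg 1.22 y@48 -3.1 sleeve mid [-34.3  -4.2] ext 57.1 world [456.3 340.6  32. ]
   blue in yellow n 441 403 slope deg 0.61 y@48 -3.4 sleeve mid [-38.4  -5.1] ext 58.5 world [534. 112.  32.]
   red in blue n 464 418 slope deg 1.24 y@48 -2.5 sleeve mid [-36.9  -4.6] ext 56.7 world [ 483.  -129.4   32. ]
tin [[452. 226.  50.]]
cup [[440.   1.  50.]]
plug [[ 446. -224.   50.]]
scene red [493.3 342.6  -0.  299.8 105.5] 3805
scene yellow [565.8 112.7  -8.2 319.  105.1] 5016
scene blue [ 525.3 -125.7   -1.2  292.7   98.4] 2836
scene spare [ 514.5 -353.3    6.   299.8  102.6] 6245
   yellow in red n 513 452 slope deg 1.53 y@48 -1.2 sleeve mid [-38.2  -3. ] ext 63.6 world [455.1 339.6  32. ]<stdin>:10: RuntimeWarning: Mean of empty slice.
  ret = um.true_divide(
Traceback (most recent call last):
ValueError: zero-size array to reduction operation maximum which has no identity
```

Run:
```python
import cv2,numpy as np
a=cv2.imread("pics/top0.png")[100:280,150:520]; cv2.imwrite("pics/c1.png",cv2.resize(a,(800,390),interpolation=cv2.INTER_CUBIC))
b=cv2.imread("pics/scene0.png")[225:395,75:560]; b=cv2.resize(b,(800,280),interpolation=cv2.INTER_CUBIC)
cv2.imwrite("pics/c2.png",b)
```

```text
(no output)
```

View pics/c1.png

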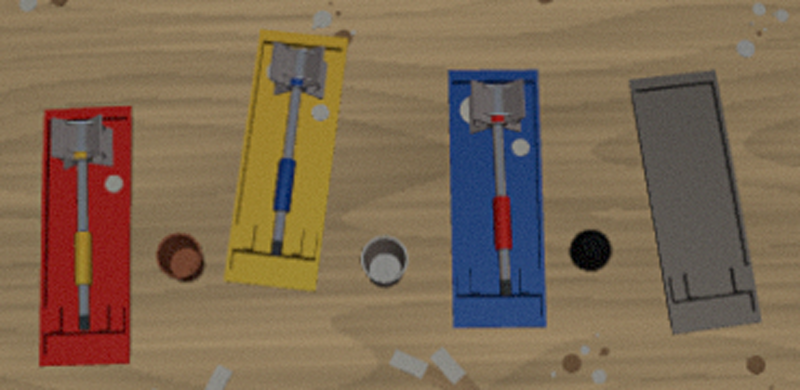

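Run:
```python
from h import *
D=dict(np.load("top0.npz"))
M=D["world_to_cam"]; print("cam",-M[:3,:3].T@M[:3,3])
s=2.1622
for nm,x,y,z in[("blue far L",449,70,15),("blue far R",538,70,15),("blue near L",454,327,0),("blue near R",546,327,0),("line",500,295,3),("tail end",506,292,32),("head far",497,80,50),("sleeve lo",503,248,32),("sleeve hi",501,197,32)]:
    print(nm,cast(D,[(150+x/s-.5,100+y/s-.5)],z).round(1))
# column profile of blue tray: cloud along a column away from paddle
for u in (368,392):
    v=np.arange(126,258,2); P=cloud(D,np.c_[np.full(len(v),u),v]); 
    print(u,[(int(a),int(round(p[0])),int(round(p[2])),D["frame"][a,u].tolist()) for a,p in zip(v,P)][::1 if u==368 else 3])
```

```text
cam [ 175.76327905   -7.91143042 1407.02880032]
blue far L [[668.8 -77.2  15. ]]
blue far R [[ 666.3 -180.1   15. ]]
blue near L [[372.  -72.5   0. ]]
blue near R [[ 368.9 -175.8    0. ]]
line [[ 406.3 -125.3    3. ]]
tail end [[ 404.7 -129.6   32. ]]
head far [[ 643.2 -129.    50. ]]
sleeve lo [[ 454.1 -128.5   32. ]]
sleeve hi [[ 512.2 -128.8   32. ]]
368 [(126, 690, -2, [147, 125, 93]), (128, 685, -3, [149, 127, 95]), (130, 679, -3, [144, 122, 91]), (132, 666, 19, [91, 88, 104]), (134, 663, 13, [28, 59, 111]), (136, 658, 12, [39, 63, 106]), (138, 639, 54, [96, 85, 83]), (140, 630, 65, [88, 83, 80]), (142, 626, 62, [86, 78, 78]), (144, 622, 60, [88, 82, 80]), (146, 617, 60, [84, 79, 79]), (148, 611, 60, [89, 81, 80]), (150, 606, 60, [78, 73, 73]), (152, 620, 2, [84, 80, 80]), (154, 614, 4, [80, 76, 76]), (156, 609, 3, [81, 77, 72]), (158, 603, 5, [87, 83, 79]), (160, 598, 5, [85, 76, 75]), (162, 594, 2, [37, 60, 114]), (164, 589, -1, [32, 63, 113]), (166, 585, -2, [29, 62, 116]), (168, 579, -2, [34, 65, 119]), (170, 572, 4, [34, 65, 114]), (172, 568, 2, [30, 61, 111]), (174, 563, 0
[... 1241 characters left out ...]
59, -1, [155, 135, 98])]
392 [(126, 688, 0, [151, 128, 95]), (132, 669, 9, [90, 89, 106]), (138, 653, 8, [52, 57, 76]), (144, 620, 59, [75, 81, 108]), (150, 605, 60, [88, 86, 98]), (156, 607, 3, [30, 64, 117]), (162, 592, 1, [32, 62, 114]), (168, 575, 8, [138, 136, 129]), (174, 562, 0, [38, 63, 116]), (180, 547, -2, [32, 64, 116]), (186, 531, -1, [37, 66, 119]), (192, 514, 5, [34, 64, 117]), (198, 500, 3, [37, 64, 118]), (204, 485, 3, [35, 63, 116]), (210, 471, -4, [38, 65, 119]), (216, 455, 2, [41, 70, 121]), (222, 440, 3, [41, 68, 118]), (228, 419, 38, [48, 75, 126]), (234, 405, 35, [39, 61, 104]), (240, 396, 0, [34, 65, 120]), (246, 380, 10, [41, 71, 124]), (252, 367, -1, [151, 126, 89])]
```

View pics/c2.png

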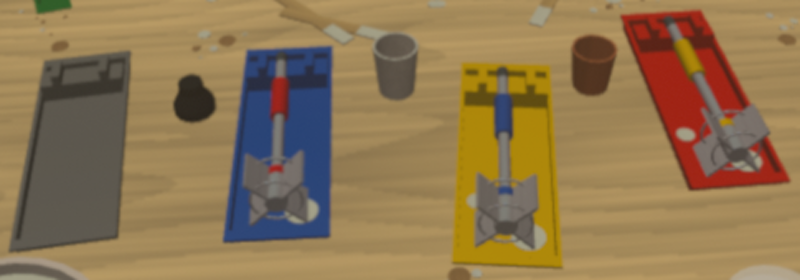

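```bash
cat > plan.py <<'E'
# plan.py x y z yaw : shift (tool axes, m) and turn (deg) for the TCP to reach it; yaw = paddle axis direction, jaws across it
import sys; from h import *; from station import arm
s=arm.get_state(); A=R.from_quat(s["eef_rot"]).as_matrix(); p=np.array(s["position"])
x,y,z,yaw=map(float,sys.argv[1:5])
cur=np.rad2deg(np.arctan2(A[1,2],A[0,2]))     # direction of tool z
t=((yaw+90-cur)+90)%180-90                    # world yaw change, shorter grasp
print("t",s["time_s"],"pos",p.round(1),"tool z dir",cur.round(1),"tilt",A[2].round(3),"gap",round(s["finger_gap"],1),"F",np.round(s["ft_force"],1),"j6",round(s["joints"][5],2))
print("shift",((A.T@(np.array([x,y,z])-p))/1000).round(4),"turn",(t*np.sign(A[2,1])).round(1))
E
python3 plan.py 565 -128.8 140 0.3
python3 plan.py 565 -128.8 220 0.3
```

```text
t 0.1 pos [127.4 560.2 221.8] tool z dir 77.2 tilt [-0.    -1.    -0.002] gap 88.5 F [-0.5 -0.5  0.2] j6 -0.21
shift [ 0.5796  0.0825 -0.5746] turn -13.1
t 0.1 pos [127.4 560.2 221.8] tool z dir 77.2 tilt [-0.    -1.    -0.002] gap 88.5 F [-0.5 -0.5  0.2] j6 -0.21
shift [ 0.5796  0.0025 -0.5747] turn -13.1
```

```bash
python3 -m pendant '[0.025,0.003,-0.025,-1, 0.055,0.007,-0.055,-2, 0.087,0.012,-0.086,-3, 0.12,0.016,-0.119,-4, 0.153,0.02,-0.152,-5, 0.187,0.025,-0.186,-6, 0.221,0.03,-0.22,-7, 0.255,0.035,-0.253,-8, 0.289,0.04,-0.287,-9, 0.323,0.045,-0.32,-10, 0.357,0.05,-0.354,-11, 0.391,0.055,-0.387,-12, 0.425,0.06,-0.421,-13, 0.459,0.065,-0.455,-13.1, 0.49,0.07,-0.486,-13.1, 0.52,0.074,-0.515,-13.1, 0.545,0.078,-0.54,-13.1, 0.565,0.08,-0.56,-13.1, 0.575,0.082,-0.57,-13.1, 0.58,0.0825,-0.575,-13.1]' 0.45 30
python3 -m pendant '[0,0,0,0,0,0,0,0,0,0,0,0]'
python3 plan.py 565 -128.8 31 0.3
python3 - <<'E'
from h import *
d=snap("wrist"); cv2.imwrite("pics/w1.png",d["frame"][:,:,::-1]); np.savez("w1.npz",**d)
E
```

```text
time_s: 2.1
position: [565.4, -129.4, 139.4]
eef_rot: [-0.707, -0.001, 0.002, 0.707]
ft_force: [0.5, -0.2, -0.0]
finger_gap: 39.9
time_s: 2.4
position: [565.2, -127.5, 140.3]
eef_rot: [-0.707, -0.002, 0.002, 0.707]
ft_force: [-0.8, -0.3, -0.4]
finger_gap: 39.7
t 2.4 pos [ 565.2 -127.5  140.3] tool z dir 90.3 tilt [-0. -1.  0.] gap 39.7 F [-0.8 -0.3 -0.4] j6 -2.0
shift [-0.0002  0.1093 -0.0013] turn 0.0
```

View pics/w1.png

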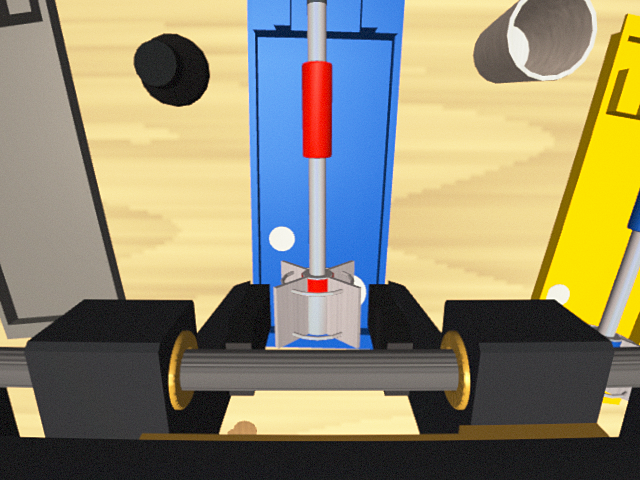

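Wrist view: the red paddle runs between the open fingers, with its sleeve at (317,110), its head at (317,310) and the shaft near x = 317. I'll cross-check the position from this view before descending.

```bash
cat > wl.py <<'E'
# wl.py paddle x_rough y_rough : sleeve + shaft axis from the wrist camera -> grip point, yaw
import sys; from h import *
c=sys.argv[1]; g=np.array(list(map(float,sys.argv[2:4])))
d=snap("wrist"); m=mask(d,c); best=None
for b in blobs(m):
    P=cast(d,b,32); r=rect(P)
    if 45<r[3]<75 and 12<r[4]<30 and abs(P[:,:2].mean(0)-g).max()<60: best=P,r; print(c,"sleeve mid",P[:,:2].mean(0).round(1),"rect",r)
P,r=best; a=np.deg2rad(r[2]); mid=r[:2]
v=P[:,:2]-mid; u=np.linalg.svd(v-v.mean(0),full_matrices=False)[2][0]; u*=np.sign(u[0])
print("grip",(mid+83*u).round(1),"yaw",np.rad2deg(np.arctan2(u[1],u[0])).round(1))
E
python3 wl.py red 482 -129
```

```text
red sleeve mid [ 484.4 -128.4] rect [ 4.851e+02 -1.282e+02 -2.000e-01  6.080e+01  1.870e+01]
grip [ 568.1 -128.2] yaw 0.0
```

```bash
python3 -m pendant '[0.001,0.02,-0.001,0, 0.002,0.045,-0.001,0, 0.002,0.07,-0.001,0, 0.002,0.088,-0.001,0, 0.002,0.1,-0.001,0, 0.002,0.106,-0.001,0, 0.002,0.109,-0.001,0, 0.002,0.109,-0.001,0]'
python3 -m pendant '[0,0,0,0,0,0,0,0,0,0,0,0,0,0,0,0,0,0,0,0,0,0,0,0,0,0,0,0,0,0,0,0]' 0 35
python3 -m pendant '[0,-0.005,0,0,0,-0.01,0,0,0,-0.015,0,0,0,-0.02,0,0,0,-0.02,0,0,0,-0.02,0,0]'
python3 - <<'E'
from h import *
d=snap("scene"); cv2.imwrite("pics/s1.png",cv2.resize(d["frame"][200:400,60:360,::-1],None,fx=2,fy=2))
E
```

```text
time_s: 3.3
position: [567.9, -129.7, 31.5]
eef_rot: [0.707, 0.002, -0.002, -0.707]
ft_force: [-0.4, -0.4, 0.1]
finger_gap: 39.8
time_s: 4.1
position: [567.5, -129.7, 31.1]
eef_rot: [-0.707, -0.002, 0.002, 0.707]
ft_force: [0.5, 0.4, -0.4]
finger_gap: 0.4
time_s: 4.7
position: [567.7, -129.8, 51.4]
eef_rot: [0.707, 0.002, -0.002, -0.707]
ft_force: [-0.6, -0.4, 0.4]
finger_gap: 0.6
```

View pics/s1.png

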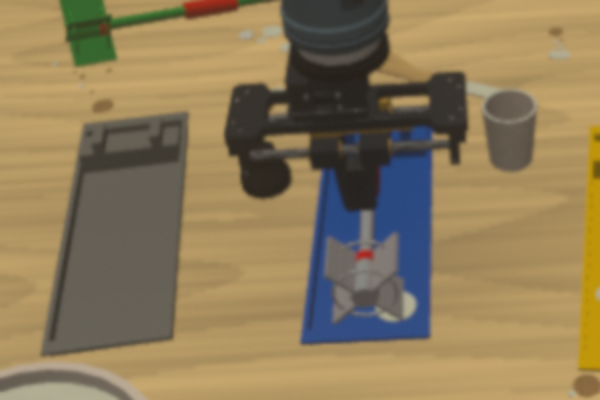

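Run:
```python
from h import *
d=snap("scene"); M=np.array(d["world_to_cam"])
def proj(P):
    q=M[:3,:3]@P+M[:3,3]; s=q[:2]/q[2]; s=s*(1+d["k1"]*(s@s)); return (s*d["fx"]+[d["cx"],d["cy"]]).round(1)
for z in (20,34,50,70,90): print(z,proj(np.array([567.5,-129.7,z])), (proj(np.array([567.5,-129.7,z]))-[60,200])*2)
# depth samples on finger column
for v in range(286,312,2):
    print(v,cloud(d,[(238,v),(244,v),(248,v)]).round().tolist())
```

```text
20 [243.3 320.5] [366.6 241. ]
34 [242.5 314.7] [365.  229.4]
50 [241.6 307.9] [363.2 215.8]
70 [240.4 299.2] [360.8 198.4]
90 [239.1 290.3] [358.2 180.6]
286 [[578.0, -129.0, 109.0], [578.0, -119.0, 108.0], [562.0, -115.0, 94.0]]
288 [[580.0, -129.0, 106.0], [582.0, -119.0, 107.0], [564.0, -115.0, 91.0]]
290 [[567.0, -132.0, 90.0], [579.0, -120.0, 100.0], [561.0, -116.0, 84.0]]
292 [[568.0, -132.0, 87.0], [582.0, -120.0, 98.0], [561.0, -116.0, 79.0]]
294 [[579.0, -131.0, 92.0], [580.0, -121.0, 92.0], [562.0, -116.0, 76.0]]
296 [[580.0, -131.0, 89.0], [579.0, -122.0, 87.0], [563.0, -117.0, 73.0]]
298 [[576.0, -132.0, 81.0], [580.0, -122.0, 84.0], [516.0, -123.0, 25.0]]
300 [[578.0, -132.0, 78.0], [579.0, -122.0, 78.0], [495.0, -125.0, 2.0]]
302 [[579.0, -133.0, 75.0], [580.0, -123.0, 75.0], [504.0, -125.0, 4.0]]
304 [[580.0, -133.0, 71.0], [579.0, -123.0, 69.0], [504.0, -125.0, -1.0]]
306 [[507.0, -144.0, -1.0], [548.0, -128.0, 36.0], [511.0, -125.0, 1.0]]
308 [[516.0, -143.0, 2.0], [550.0, -128.0, 33.0], [518.0, -125.0, 3.0]]
310 [[522.0, -143.0, 3.0], [559.0, -127.0, 37.0], [522.0, -125.0, 1.0]]
```

```bash
python3 - <<'E'
from h import *
d=snap("scene"); cv2.imwrite("pics/s2.png",cv2.resize(d["frame"][245:375,180:310,::-1],None,fx=4.5,fy=4.5,interpolation=cv2.INTER_CUBIC))
E
python3 wl.py red 482 -129
```

```text
red sleeve mid [ 483.7 -128.4] rect [ 484.6 -128.4    0.5   62.1   19.3]
grip [ 567.6 -127.8] yaw 0.4
```

View pics/s2.png

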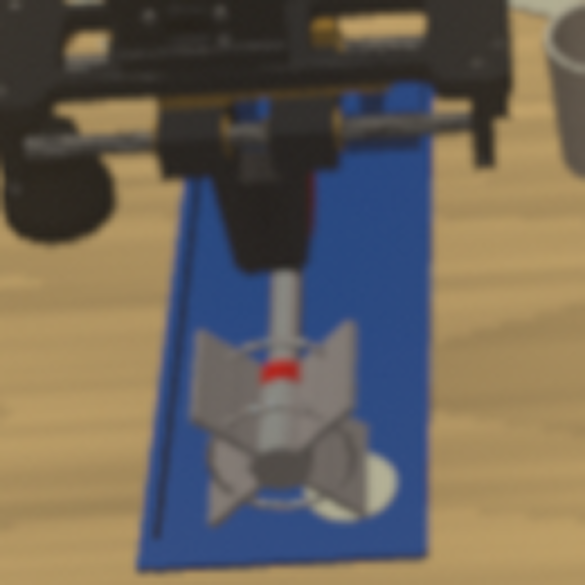

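Gap is 0.4, so the fingers closed on nothing. Scene depth shows the fingertips at z≈69 while the TCP reads 51, so the jaws closed above the shaft. I'll open them and re-measure the tips to see whether tip height depends on the opening.

```bash
python3 -m pendant '[0,0,0,0,0,0,0,0,0,0,0,0,0,0,0,0]' 0.45 35
python3 - <<'E'
from h import *
from station import arm
s=arm.get_state(); print(s["position"],s["joints"],s["finger_gap"])
d=snap("scene"); cv2.imwrite("pics/s3.png",cv2.resize(d["frame"][245:375,180:310,::-1],None,fx=4.5,fy=4.5,interpolation=cv2.INTER_CUBIC))
uv=np.array([(u,v) for v in range(270,330) for u in range(205,280)]); P=cloud(d,uv)
k=(abs(P[:,0]-568)<22)&(P[:,2]>42)&(abs(P[:,1]+129)<60); Q=P[k]
for y in range(-175,-85,6):
    q=Q[abs(Q[:,1]-y)<3]
    if len(q)>2: print(y,len(q),"zmin",np.percentile(q[:,2],3).round(1),"x",q[:,0].max().round(1))
E
```

```text
time_s: 5.3
position: [567.5, -129.7, 51.1]
eef_rot: [-0.707, -0.002, 0.002, 0.707]
ft_force: [-0.4, -0.2, -0.1]
finger_gap: 30.2
[ 567.51811494 -129.67449373   51.06578483] [-4.28401732e-01  4.04713405e-01  1.70533641e+00  3.68298400e-06
  1.03162567e+00 -2.00403807e+00] 30.22028027894322
-175 3 zmin 152.2 x 589.4
-169 3 zmin 152.3 x 589.2
-163 10 zmin 100.8 x 589.6
-157 72 zmin 72.2 x 589.8
-151 119 zmin 70.7 x 589.3
-145 87 zmin 69.1 x 581.4
-115 57 zmin 67.7 x 589.5
-109 80 zmin 67.4 x 583.3
-103 68 zmin 71.8 x 582.4
-97 7 zmin 97.8 x 581.1
```

View pics/s3.png

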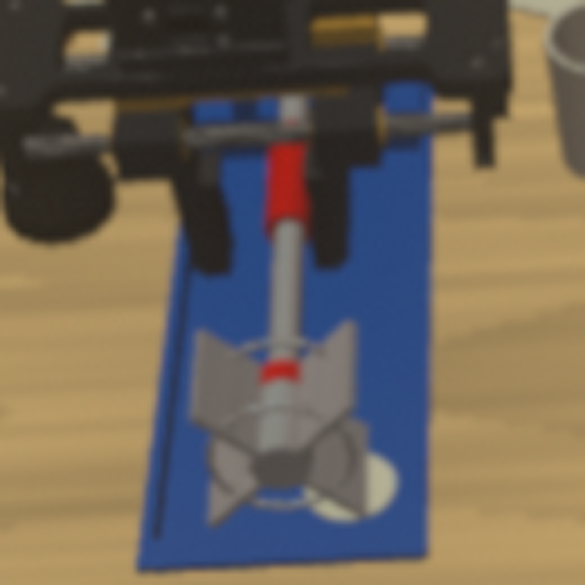

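The tips sit at z≈68 whatever the opening: 17 mm above the reported TCP instead of 17 mm below. I'll go by the images and descend in two stages, watching the force.

```bash
python3 -m pendant '[0,0.01,0.001,0,0,0.02,0.001,0,0,0.03,0.001,0,0,0.036,0.001,0,0,0.038,0.001,0,0,0.038,0.001,0,0,0.038,0.001,0]'
python3 - <<'E'
from h import *
d=snap("scene"); cv2.imwrite("pics/s4.png",cv2.resize(d["frame"][265:375,190:300,::-1],None,fx=4.5,fy=4.5,interpolation=cv2.INTER_CUBIC))
uv=np.array([(u,v) for v in range(270,340) for u in range(205,280)]); P=cloud(d,uv)
k=(abs(P[:,0]-568)<22)&(P[:,2]>8)&(abs(P[:,1]+129)<60); Q=P[k]
for y in range(-175,-85,6):
    q=Q[abs(Q[:,1]-y)<3]
    if len(q)>2: print(y,len(q),"zmin",np.percentile(q[:,2],3).round(1),"x",q[:,0].max().round(1))
E
```

```text
time_s: 6.05
position: [567.8, -128.8, 13.3]
eef_rot: [0.707, 0.002, -0.002, -0.707]
ft_force: [0.4, -0.2, -0.6]
finger_gap: 40.0
-175 101 zmin 9.0 x 589.9
-169 32 zmin 114.2 x 589.6
-163 68 zmin 40.9 x 589.9
-157 122 zmin 41.9 x 589.9
-151 133 zmin 32.4 x 590.0
-145 33 zmin 44.5 x 589.9
-139 23 zmin 108.5 x 590.0
-133 52 zmin 33.1 x 589.9
-127 81 zmin 32.3 x 590.0
-121 34 zmin 32.3 x 589.9
-115 25 zmin 119.8 x 589.7
-109 94 zmin 39.9 x 589.5
-103 93 zmin 39.3 x 589.4
-97 104 zmin 36.2 x 589.9
-91 41 zmin 63.7 x 589.8
```

View pics/s4.png

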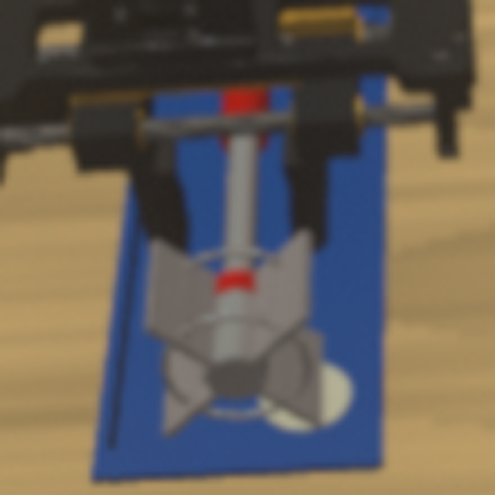

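The right fingertip at crop (310,245) works out to z≈30, which confirms tip ≈ TCP + 17. Another 15 mm puts the shaft at the pads.

```bash
python3 -m pendant '[0,0.005,0,0,0,0.01,0,0,0,0.013,0,0,0,0.015,0,0,0,0.015,0,0]'
python3 -m pendant '[0,0,0,0,0,0,0,0,0,0,0,0,0,0,0,0,0,0,0,0,0,0,0,0,0,0,0,0]' 0 40
```

```text
time_s: 6.6
position: [567.2, -128.6, -2.4]
eef_rot: [-0.707, -0.001, 0.002, 0.707]
ft_force: [0.2, -0.3, 0.6]
finger_gap: 39.7
time_s: 7.3
position: [567.6, -128.7, -1.8]
eef_rot: [0.707, 0.002, -0.002, -0.707]
ft_force: [0.3, -0.4, 0.5]
finger_gap: 10.0
```

```bash
python3 -m pendant '[0,-0.003,0,0,0,-0.008,0,0,0,-0.014,0,0,0,-0.02,0,0,0,-0.026,0,0,0,-0.03,0,0,0,-0.03,0,0,0,-0.03,0,0]'
cat > lv.py <<'E'
# lv.py colour : level of the carried paddle from scene+top depth clouds (sleeve) and wrist
import sys; from h import *; from station import arm
c=sys.argv[1]; s=arm.get_state(); p=np.array(s["position"]); print("T",np.round(s["wrist_torque"],2),"F",np.round(s["ft_force"],1),"gap",round(s["finger_gap"],1))
for n in("wrist","scene"):
    d=snap(n)
    for b in blobs(mask(d,c)):
        P=cloud(d,b); m=np.median(P,0)
        if 50<len(b)<9000 and np.linalg.norm(m[:2]-p[:2])<130 and 25<m[2]: print(n,len(b),"median",m.round(1),"dz/dx deg",np.rad2deg(np.arctan(np.polyfit(P[:,0],P[:,2],1)[0])).round(1), "x ext",np.percentile(P[:,0],[2,98]).round(1))
E
python3 lv.py red
```

```text
time_s: 8.1
position: [567.5, -128.7, 28.2]
eef_rot: [0.707, 0.002, -0.002, -0.707]
ft_force: [0.7, 0.4, -5.2]
finger_gap: 9.9
T [-0.02  0.04 -0.02] F [ 0.7  0.4 -5.2] gap 9.9
wrist 616 median [ 602.3 -127.5   73.7] dz/dx deg -6.2 x ext [598.8 606.4]
```

```bash
sed -i 's/<9000/<30000/' lv.py; python3 -m pendant '[0,-0.01,0,0,0,-0.025,0,0,0,-0.045,0,0,0,-0.06,0,0,0,-0.068,0,0,0,-0.07,0,0,0,-0.07,0,0]'
python3 lv.py red; python3 plan.py 560.7 -349 -0.5 6
```

```text
time_s: 8.9
position: [567.5, -128.7, 98.3]
eef_rot: [0.707, 0.002, -0.002, -0.707]
ft_force: [-0.2, -0.3, -5.5]
finger_gap: 10.1
T [ 0.05  0.02 -0.01] F [-0.2 -0.3 -5.5] gap 10.1
wrist 11420 median [ 487.4 -128.3  140.7] dz/dx deg 2.4 x ext [464.8 513.4]
wrist 617 median [ 602.2 -127.5  143.9] dz/dx deg -45.4 x ext [598.9 606.2]
t 9.0 pos [ 566.9 -128.4   97.3] tool z dir 90.3 tilt [-0.001 -1.     0.001] gap 9.8 F [ 0.2  0.3 -5.6] j6 -2.0
shift [-0.0071  0.0977 -0.2206] turn -5.7
```

The paddle is level to about 2° and weighs 5.5 N. Carrying it to the spare tray.

```bash
python3 -m pendant '[0,0,-0.005,0, 0,0,-0.015,-0.5, -0.001,0,-0.03,-1, -0.002,0,-0.05,-1.7, -0.002,0,-0.072,-2.4, -0.003,0,-0.095,-3, -0.004,0,-0.12,-3.6, -0.005,0,-0.145,-4.3, -0.006,0,-0.17,-5, -0.006,0,-0.19,-5.4, -0.007,0,-0.205,-5.7, -0.007,0,-0.215,-5.7, -0.007,0,-0.2195,-5.7, -0.007,0,-0.2205,-5.7, -0.007,0,-0.2205,-5.7, -0.007,0,-0.2205,-5.7]'
python3 plan.py 560.7 -349 -0.5 6
python3 - <<'E'
from h import *
d=snap("wrist"); cv2.imwrite("pics/w2.png",d["frame"][:,:,::-1])
E
```

```text
time_s: 10.6
position: [561.7, -348.3, 98.1]
eef_rot: [-0.706, -0.037, 0.037, 0.706]
ft_force: [-0.4, -0.1, -5.0]
finger_gap: 9.8
t 10.6 pos [ 561.7 -348.3   98.1] tool z dir 96.0 tilt [-0. -1.  0.] gap 9.8 F [-0.4 -0.1 -5. ] j6 -2.41
shift [-0.0011  0.0986 -0.0006] turn 0.0
```

View pics/w2.png

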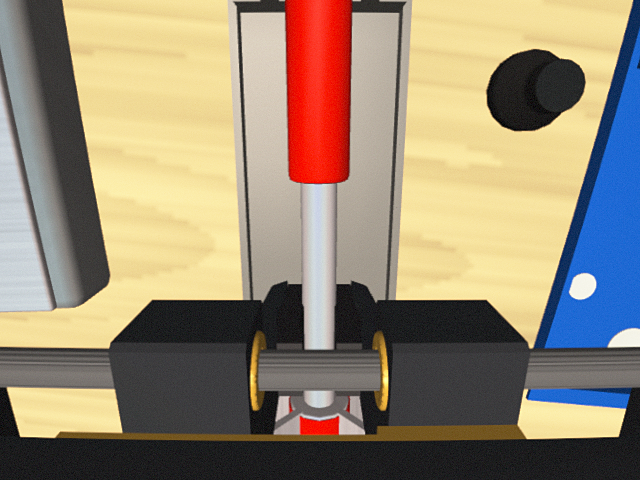

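Wrist view: tray edges at x = 231 and 409, shaft at x ≈ 319, so the paddle is centred and aligned. Lowering 99 mm and releasing.

```bash
python3 -m pendant '[-0.001,0.01,0,0,-0.001,0.025,0,0,-0.001,0.04,0,0,-0.001,0.055,0,0,-0.001,0.068,0,0,-0.001,0.079,0,0,-0.001,0.087,0,0,-0.001,0.093,0,0,-0.001,0.097,0,0,-0.001,0.099,0,0,-0.001,0.099,0,0,-0.001,0.099,0,0]'
python3 -m pendant '[0,0,0,0,0,0,0,0,0,0,0,0,0,0,0,0,0,0,0,0]' 0.45 40
python3 -m pendant '[0,-0.01,0,0,0,-0.03,0,0,0,-0.055,0,0,0,-0.08,0,0,0,-0.1,0,0,0,-0.11,0,0,0,-0.11,0,0]'
python3 wl.py red 475 -357; python3 plan.py 616 101 108 -7.5
```

```text
time_s: 11.85
position: [560.9, -349.6, -0.3]
eef_rot: [0.706, 0.037, -0.037, -0.706]
ft_force: [0.3, 0.0, -5.2]
finger_gap: 9.9
time_s: 12.35
position: [560.9, -349.5, -0.5]
eef_rot: [0.706, 0.037, -0.037, -0.706]
ft_force: [-0.1, 0.9, -0.1]
finger_gap: 39.8
time_s: 13.05
position: [561.6, -350.1, 111.4]
eef_rot: [0.707, 0.038, -0.036, -0.705]
ft_force: [-0.1, -0.2, 0.1]
finger_gap: 39.7
red sleeve mid [ 478.1 -357.5] rect [ 478.7 -357.4    6.    60.9   19.3]
grip [ 561.2 -348.6] yaw 6.1
t 13.1 pos [ 560.9 -349.6  109.8] tool z dir 96.0 tilt [ 0.001 -1.    -0.001] gap 39.8 F [ 0.2 -0.4  0.2] j6 -2.41
shift [0.1018 0.0014 0.4424] turn 13.5
```

```bash
python3 -m pendant '[0.004,0,0.015,0.5, 0.01,0,0.04,1.5, 0.018,0,0.075,2.5, 0.027,0,0.115,3.5, 0.036,0,0.155,5, 0.045,0,0.195,6, 0.054,0,0.235,7, 0.063,0,0.275,8.5, 0.072,0,0.315,10, 0.081,0,0.355,11, 0.089,0,0.388,12, 0.095,0,0.415,13, 0.1,0,0.433,13.5, 0.102,0.001,0.441,13.5, 0.102,0.001,0.4425,13.5, 0.102,0.001,0.4425,13.5, 0.102,0.001,0.4425,13.5]'
python3 wl.py blue 534 112; python3 plan.py 616 101 -1.5 -7.5
```

```text
time_s: 14.8
position: [615.7, 100.5, 107.8]
eef_rot: [0.706, -0.047, 0.047, -0.705]
ft_force: [-0.7, 0.5, 0.7]
finger_gap: 39.2
blue sleeve mid [534.6 113.6] rect [535.7 113.4  -7.6  61.   18.7]
grip [618.  102.6] yaw -7.5
t 14.85 pos [615.8 100.4 108. ] tool z dir 82.4 tilt [-0. -1. -0.] gap 39.8 F [ 0.5  0.3 -0.1] j6 -1.47
shift [1.000e-04 1.095e-01 7.000e-04] turn -0.1
```

```bash
python3 -m pendant '[0.001,0.015,0.002,0, 0.001,0.04,0.002,0, 0.001,0.065,0.002,0, 0.001,0.085,0.002,0, 0.001,0.098,0.002,0, 0.001,0.105,0.002,0, 0.001,0.1095,0.002,0, 0.001,0.1095,0.002,0]'
python3 -m pendant '[0,0,0,0,0,0,0,0,0,0,0,0,0,0,0,0,0,0,0,0,0,0,0,0,0,0,0,0]' 0 40
python3 -m pendant '[0,-0.003,0,0,0,-0.008,0,0,0,-0.016,0,0,0,-0.026,0,0,0,-0.04,0,0,0,-0.055,0,0,0,-0.07,0,0,0,-0.085,0,0,0,-0.095,0,0,0,-0.1,0,0,0,-0.1,0,0]'
python3 lv.py blue; python3 plan.py 568.5 -126.5 -1.5 -1
```

```text
time_s: 15.65
position: [617.3, 103.1, -1.5]
eef_rot: [-0.706, 0.046, -0.046, 0.706]
ft_force: [0.5, 0.7, 0.3]
finger_gap: 39.5
time_s: 16.35
position: [617.6, 103.2, -0.9]
eef_rot: [0.706, -0.046, 0.047, -0.706]
ft_force: [-1.0, -0.5, 4.8]
finger_gap: 10.5
time_s: 17.45
position: [617.7, 103.3, 99.6]
eef_rot: [-0.706, 0.046, -0.047, 0.706]
ft_force: [0.8, -0.5, -5.0]
finger_gap: 10.5
T [-0.    0.04 -0.04] F [ 0.8 -0.5 -5. ] gap 10.5
wrist 11236 median [538.2 114.7 140.9] dz/dx deg 2.3 x ext [515.6 564.1]
wrist 623 median [652.5  99.5 144.2] dz/dx deg -46.3 x ext [648.5 657. ]
t 17.55 pos [616.7 103.2  98. ] tool z dir 82.5 tilt [-0.001 -1.    -0.   ] gap 10.7 F [ 0.2  0.1 -4.4] j6 -1.46
shift [-0.0176  0.0996 -0.2341] turn -6.5
```

```bash
python3 -m pendant '[0,0,-0.005,0, -0.001,0,-0.015,-0.5, -0.003,0,-0.03,-1, -0.004,0,-0.05,-1.7, -0.006,0,-0.072,-2.4, -0.008,0,-0.095,-3, -0.009,0,-0.12,-3.6, -0.011,0,-0.145,-4.3, -0.013,0,-0.17,-5, -0.015,0,-0.192,-5.5, -0.016,0,-0.21,-6, -0.017,0,-0.224,-6.5, -0.0176,0,-0.231,-6.5, -0.0176,0,-0.234,-6.5, -0.0176,0,-0.234,-6.5, -0.0176,0,-0.234,-6.5]'
python3 plan.py 568.5 -126.3 -1.5 -1
cat > ed.py <<'E'
# ed.py colour yaw cx cy: tray side edges seen by the wrist camera (cast on lip height), in tray frame
import sys; from h import *
c=sys.argv[1]; T=np.array([float(sys.argv[3]),float(sys.argv[4]),float(sys.argv[2])])
d=snap("wrist"); uv=np.argwhere(mask(d,c)>0)[:,::-1]; L=tocol(T,cast(d,uv,15))
k=abs(L[:,1])<75; L=L[k]
for x in range(-130,60,15):
    q=L[abs(L[:,0]-x)<3,1]
    if len(q)>20: print(x,"edges",np.percentile(q,[.5,99.5]).round(1),"mid",np.percentile(q,[.5,99.5]).mean().round(1))
E
python3 ed.py blue -1 520.5 -125.5
```

```text
time_s: 19.15
position: [569.1, -125.9, 98.5]
eef_rot: [-0.707, 0.006, -0.006, 0.707]
ft_force: [0.3, -0.0, -3.9]
finger_gap: 10.6
t 19.15 pos [ 569.1 -125.9   98.5] tool z dir 89.0 tilt [-0. -1.  0.] gap 10.6 F [ 0.3 -0.  -3.9] j6 -1.97
shift [-0.0006  0.1    -0.0004] turn -0.0
-85 edges [-50.2  51.9] mid 0.9
-70 edges [-50.3  52. ] mid 0.8
-55 edges [-50.4  51.8] mid 0.7
-40 edges [-50.6  51.9] mid 0.7
-25 edges [-50.3  51.8] mid 0.8
-10 edges [-50.4  51.9] mid 0.7
5 edges [-50.6  51.9] mid 0.7
20 edges [-50.4  52.2] mid 0.9
35 edges [-50.4  51.9] mid 0.7
50 edges [-50.7  51.9] mid 0.6
```

Tray centre and yaw are confirmed to within 1 mm. Lowering.

```bash
python3 -m pendant '[-0.001,0.01,0,0,-0.001,0.025,0,0,-0.001,0.04,0,0,-0.001,0.055,0,0,-0.001,0.068,0,0,-0.001,0.079,0,0,-0.001,0.087,0,0,-0.001,0.093,0,0,-0.001,0.097,0,0,-0.001,0.099,0,0,-0.001,0.0995,0,0,-0.001,0.0995,0,0]'
python3 -m pendant '[0,0,0,0,0,0,0,0,0,0,0,0,0,0,0,0,0,0,0,0]' 0.45 40
python3 -m pendant '[0,-0.01,0,0,0,-0.03,0,0,0,-0.055,0,0,0,-0.08,0,0,0,-0.1,0,0,0,-0.11,0,0,0,-0.11,0,0]'
python3 wl.py blue 485 -125; python3 plan.py 538.7 341.8 108 1.2
```

```text
time_s: 20.4
position: [568.5, -126.6, -0.5]
eef_rot: [0.707, -0.006, 0.007, -0.707]
ft_force: [-0.8, -1.6, -4.7]
finger_gap: 10.5
time_s: 20.9
position: [568.4, -126.6, -0.6]
eef_rot: [0.707, -0.006, 0.007, -0.707]
ft_force: [0.6, 0.6, -0.7]
finger_gap: 39.8
time_s: 21.6
position: [569.3, -126.9, 111.1]
eef_rot: [0.708, -0.005, 0.007, -0.707]
ft_force: [-0.2, 0.3, -0.4]
finger_gap: 39.6
t 21.65 pos [ 568.4 -126.5  109.7] tool z dir 89.0 tilt [ 0.001 -1.    -0.   ] gap 39.5 F [-0.2 -0.2  0.5] j6 -1.98
shift [-0.0381  0.0014  0.4677] turn -2.2Traceback (most recent call last):
  File "wl.py", line 8, in <module>
    P,r=best; a=np.deg2rad(r[2]); mid=r[:2]
    ^^^
TypeError: cannot unpack non-iterable NoneType object
```

```bash
python3 -m pendant '[-0.001,0,0.015,0, -0.003,0,0.04,-0.2, -0.006,0,0.075,-0.4, -0.009,0,0.115,-0.6, -0.013,0,0.155,-0.8, -0.016,0,0.195,-1, -0.019,0,0.235,-1.2, -0.022,0,0.275,-1.4, -0.026,0,0.315,-1.6, -0.029,0,0.355,-1.8, -0.032,0,0.395,-2, -0.035,0,0.428,-2.2, -0.037,0,0.452,-2.2, -0.038,0.001,0.464,-2.2, -0.038,0.001,0.4675,-2.2, -0.038,0.001,0.4675,-2.2, -0.038,0.001,0.4675,-2.2]'
python3 wl.py yellow 457 340; python3 plan.py 538.7 341.8 -1.5 1.2; python3 ed.py red 0 492 343.7|tail -3
```

```text
time_s: 23.35
position: [538.5, 340.6, 107.7]
eef_rot: [0.707, 0.007, -0.007, -0.707]
ft_force: [-0.3, -1.0, -0.1]
finger_gap: 39.7
yellow sleeve mid [458.  341.2] rect [458.7 341.1   1.8  61.2  18.9]
grip [541.7 343.6] yaw 1.7
t 23.4 pos [538.6 340.5 107.9] tool z dir 91.1 tilt [-0. -1. -0.] gap 39.7 F [ 0.4 -0.3  0.9] j6 -1.21
shift [1.000e-04 1.094e-01 1.300e-03] turn -0.1
20 edges [-51.2  51.7] mid 0.3
35 edges [-51.   51.7] mid 0.3
50 edges [-51.5  51.7] mid 0.1
```

```bash
python3 -m pendant '[0.002,0.015,0.002,-0.5, 0.002,0.04,0.0025,-0.5, 0.002,0.065,0.0025,-0.5, 0.002,0.085,0.0025,-0.5, 0.002,0.098,0.0025,-0.5, 0.002,0.105,0.0025,-0.5, 0.002,0.1095,0.0025,-0.5, 0.002,0.1095,0.0025,-0.5]'
python3 -m pendant '[0,0,0,0,0,0,0,0,0,0,0,0,0,0,0,0,0,0,0,0,0,0,0,0,0,0,0,0]' 0 40
python3 -m pendant '[0,-0.003,0,0,0,-0.008,0,0,0,-0.016,0,0,0,-0.026,0,0,0,-0.04,0,0,0,-0.055,0,0,0,-0.07,0,0,0,-0.085,0,0,0,-0.095,0,0,0,-0.1,0,0,0,-0.1,0,0]'
python3 lv.py yellow; python3 plan.py 619.5 105 -1.5 -8.1
```

```text
time_s: 24.25
position: [540.6, 344.2, -1.5]
eef_rot: [-0.707, -0.01, 0.01, 0.707]
ft_force: [0.1, 0.3, 0.4]
finger_gap: 39.8
time_s: 24.95
position: [540.8, 344.2, -0.9]
eef_rot: [-0.707, -0.011, 0.01, 0.707]
ft_force: [-0.7, -2.1, 5.0]
finger_gap: 10.5
time_s: 26.05
position: [540.9, 344.4, 99.6]
eef_rot: [-0.707, -0.011, 0.01, 0.707]
ft_force: [-0.7, -0.1, -5.8]
finger_gap: 10.7
T [ 0.01 -0.02 -0.01] F [-0.7 -0.1 -5.8] gap 10.7
wrist 11436 median [460.8 343.3 140.9] dz/dx deg 1.7 x ext [438.  487.1]
wrist 639 median [576.4 346.  144.2] dz/dx deg -46.9 x ext [572.6 580.4]
t 26.15 pos [540. 344.  98.] tool z dir 91.7 tilt [-0.001 -1.    -0.   ] gap 10.8 F [ 0.3  0.7 -4.8] j6 -1.22
shift [ 0.0726  0.0996 -0.2412] turn 9.8
```

```bash
python3 -m pendant '[0.001,0,-0.005,0.3, 0.004,0,-0.015,0.8, 0.009,0,-0.03,1.6, 0.015,0,-0.05,2.4, 0.022,0,-0.072,3.2, 0.029,0,-0.095,4, 0.036,0,-0.12,5, 0.044,0,-0.145,6, 0.052,0,-0.17,7, 0.058,0,-0.192,8, 0.064,0,-0.212,9, 0.069,0,-0.228,9.8, 0.072,0,-0.237,9.8, 0.0725,0,-0.241,9.8, 0.0725,0,-0.241,9.8, 0.0725,0,-0.241,9.8]'
python3 plan.py 619.5 105 -1.5 -8.1;python3 ed.py yellow -8.1 572 111.6
```

```text
time_s: 27.75
position: [619.6, 106.1, 98.5]
eef_rot: [-0.705, 0.05, -0.05, 0.705]
ft_force: [0.1, 0.0, -5.1]
finger_gap: 10.4
t 27.75 pos [619.6 106.1  98.5] tool z dir 81.9 tilt [-0. -1.  0.] gap 10.4 F [ 0.1  0.  -5.1] j6 -1.45
shift [ 0.0001  0.1    -0.0012] turn 0.0
-85 edges [-51.   52.3] mid 0.6
-70 edges [-51.1  52. ] mid 0.5
-55 edges [-51.3  52.1] mid 0.4
-40 edges [-51.2  52.2] mid 0.5
-25 edges [-51.2  52. ] mid 0.4
-10 edges [-51.4  52. ] mid 0.3
5 edges [-51.2  51.8] mid 0.3
20 edges [-51.3  51.8] mid 0.3
35 edges [-51.5  52. ] mid 0.2
50 edges [-51.7  52.1] mid 0.2
```

```bash
python3 -m pendant '[0,0.01,-0.001,0,0,0.025,-0.001,0,0,0.04,-0.001,0,0,0.055,-0.001,0,0,0.068,-0.001,0,0,0.079,-0.001,0,0,0.087,-0.001,0,0,0.093,-0.001,0,0,0.097,-0.001,0,0,0.099,-0.001,0,0,0.0995,-0.001,0,0,0.0995,-0.001,0]'
python3 -m pendant '[0,0,0,0,0,0,0,0,0,0,0,0,0,0,0,0,0,0,0,0]' 0.45 40
python3 -m pendant '[0,-0.01,0,0,0,-0.03,0,0,0,-0.055,0,0,0,-0.08,0,0,0,-0.1,0,0,0,-0.11,0,0,0,-0.11,0,0]'
python3 plan.py 560.9 -349.3 108 6
```

```text
time_s: 29.0
position: [620.2, 104.4, -0.4]
eef_rot: [-0.705, 0.05, -0.05, 0.705]
ft_force: [-0.0, 0.0, -5.0]
finger_gap: 10.4
time_s: 29.5
position: [620.1, 104.4, -0.5]
eef_rot: [-0.705, 0.05, -0.05, 0.705]
ft_force: [0.2, -0.3, 1.0]
finger_gap: 39.3
time_s: 30.2
position: [621.1, 104.5, 111.3]
eef_rot: [-0.705, 0.049, -0.051, 0.705]
ft_force: [-0.6, 1.1, -0.4]
finger_gap: 39.7
t 30.2 pos [621.1 104.5 111.3] tool z dir 81.9 tilt [ 0.004 -1.     0.   ] gap 39.7 F [-0.6  1.1 -0.4] j6 -1.45
shift [ 0.0045  0.0031 -0.4577] turn -14.1
```

```bash
python3 -m pendant '[0,0,-0.015,-0.5, 0,0,-0.04,-1.5, 0.001,0,-0.075,-2.5, 0.001,0,-0.115,-3.5, 0.001,0,-0.155,-5, 0.002,0,-0.195,-6, 0.002,0,-0.235,-7, 0.003,0,-0.275,-8.5, 0.003,0,-0.315,-10, 0.004,0,-0.355,-11, 0.004,0,-0.393,-12, 0.005,0,-0.425,-13, 0.005,0,-0.445,-14, 0.005,0.001,-0.455,-14.1, 0.005,0.0015,-0.4575,-14.1, 0.005,0.0015,-0.4575,-14.1, 0.005,0.0015,-0.4575,-14.1]'
python3 wl.py red 478 -357; python3 plan.py 560.9 -349.3 -1.5 6
```

```text
time_s: 31.9
position: [560.3, -347.7, 107.2]
eef_rot: [-0.706, -0.037, 0.037, 0.706]
ft_force: [-0.3, -0.4, -0.3]
finger_gap: 39.6
red sleeve mid [ 477.8 -357.5] rect [ 478.8 -357.4    6.    61.2   19.3]
grip [ 561.4 -349.1] yaw 5.7
t 31.95 pos [ 560.4 -347.8  107.4] tool z dir 96.0 tilt [-0.    -1.     0.001] gap 39.6 F [ 0.5 -0.6 -0.3] j6 -2.41
shift [ 0.0004  0.1089 -0.0016] turn 0.0
```

```bash
python3 -m pendant '[0.0005,0.015,-0.0015,0, 0.0005,0.04,-0.0015,0, 0.0005,0.065,-0.0015,0, 0.0005,0.085,-0.0015,0, 0.0005,0.098,-0.0015,0, 0.0005,0.105,-0.0015,0, 0.0005,0.109,-0.0015,0, 0.0005,0.109,-0.0015,0]'
python3 -m pendant '[0,0,0,0,0,0,0,0,0,0,0,0,0,0,0,0,0,0,0,0,0,0,0,0,0,0,0,0]' 0 40
python3 -m pendant '[0,-0.003,0,0,0,-0.008,0,0,0,-0.016,0,0,0,-0.026,0,0,0,-0.04,0,0,0,-0.055,0,0,0,-0.07,0,0,0,-0.085,0,0,0,-0.095,0,0,0,-0.1,0,0,0,-0.1,0,0]'
python3 lv.py red; python3 plan.py 540 343.8 -1.5 0
```

```text
time_s: 32.75
position: [560.9, -350.6, -1.4]
eef_rot: [0.706, 0.037, -0.037, -0.706]
ft_force: [-0.4, 0.3, 0.4]
finger_gap: 39.9
time_s: 33.45
position: [561.0, -350.7, -0.9]
eef_rot: [0.706, 0.037, -0.037, -0.706]
ft_force: [0.2, 1.9, 4.9]
finger_gap: 10.3
time_s: 34.55
position: [561.2, -351.0, 99.7]
eef_rot: [0.707, 0.037, -0.036, -0.706]
ft_force: [0.6, 0.1, -5.1]
finger_gap: 10.5
T [ 0.04  0.01 -0.02] F [ 0.6  0.1 -5.1] gap 10.5
wrist 11424 median [ 481.3 -358.5  141. ] dz/dx deg 3.4 x ext [458.8 507.3]
wrist 687 median [ 596.  -346.2  144.3] dz/dx deg -4.3 x ext [592.1 600.6]
t 34.65 pos [ 560.4 -350.3   98. ] tool z dir 96.0 tilt [-0.001 -1.     0.001] gap 10.3 F [-0.9 -0.2 -5.1] j6 -2.41
shift [0.052  0.1    0.6924] turn 6.0
```

```bash
python3 -m pendant '[0,0,0.005,0, 0.001,0,0.015,0.2, 0.002,0,0.03,0.4, 0.004,0,0.05,0.6, 0.006,0,0.075,0.8, 0.008,0,0.103,1, 0.01,0,0.133,1.2, 0.012,0,0.164,1.5, 0.015,0,0.195,1.8, 0.017,0,0.226,2, 0.019,0,0.257,2.3, 0.022,0,0.288,2.5, 0.024,0,0.319,2.8, 0.026,0,0.35,3, 0.028,0,0.375,3.3, 0.03,0,0.395,3.5, 0.031,0,0.41,3.6, 0.031,0,0.415,3.6, 0.031,0,0.415,3.6]'
python3 plan.py 540 343.8 98 0
```

```text
time_s: 36.55
position: [548.0, 66.2, 98.6]
eef_rot: [0.707, 0.015, -0.015, -0.707]
ft_force: [-0.7, -1.0, -4.7]
finger_gap: 10.5
t 36.55 pos [548.   66.2  98.6] tool z dir 92.5 tilt [-0. -1. -0.] gap 10.5 F [-0.7 -1.  -4.7] j6 -1.71
shift [0.004  0.0006 0.2777] turn 2.5
```

```bash
python3 -m pendant '[0,0,0.005,0, 0,0,0.015,0.2, 0.001,0,0.03,0.4, 0.001,0,0.05,0.6, 0.001,0,0.075,0.8, 0.002,0,0.103,1, 0.002,0,0.133,1.2, 0.003,0,0.164,1.5, 0.003,0,0.195,1.8, 0.003,0,0.223,2, 0.004,0,0.246,2.3, 0.004,0,0.263,2.5, 0.004,0,0.273,2.5, 0.004,0,0.277,2.5, 0.004,0,0.2775,2.5, 0.004,0,0.2775,2.5]'
python3 plan.py 540 343.8 -1.5 0; python3 ed.py red 0 492 343.7|tail -4; python3 lv.py red
```

```text
time_s: 38.15
position: [541.0, 342.0, 98.5]
eef_rot: [0.707, -0.001, 0.001, -0.707]
ft_force: [-0.4, -0.7, -4.9]
finger_gap: 10.5
t 38.15 pos [541.  342.   98.5] tool z dir 89.8 tilt [-0. -1. -0.] gap 10.5 F [-0.4 -0.7 -4.9] j6 -1.19
shift [-0.001   0.1     0.0019] turn -0.2
5 edges [-51.4  51.7] mid 0.1
20 edges [-51.3  51.9] mid 0.3
35 edges [-51.3  51.5] mid 0.1
50 edges [-51.5  51.6] mid 0.1
T [0.02 0.05 0.05] F [-0.4  0.1 -4.5] gap 10.7
wrist 692 median [576.3 342.8 143.1] dz/dx deg -46.3 x ext [572.3 580.6]
```

```bash
python3 -m pendant '[-0.001,0.01,0.001,0,-0.001,0.025,0.002,0,-0.001,0.04,0.002,0,-0.001,0.055,0.002,0,-0.001,0.068,0.002,0,-0.001,0.079,0.002,0,-0.001,0.087,0.002,0,-0.001,0.093,0.002,0,-0.001,0.097,0.002,0,-0.001,0.099,0.002,0,-0.001,0.0995,0.002,0,-0.001,0.0995,0.002,0]'
python3 -m pendant '[0,0,0,0,0,0,0,0,0,0,0,0,0,0,0,0,0,0,0,0]' 0.45 40
python3 -m pendant '[0,-0.01,0,0,0,-0.03,0,0,0,-0.055,0,0,0,-0.08,0,0,0,-0.12,0,0,0,-0.16,0,0,0,-0.2,0,0,-0.03,-0.22,0.02,0,-0.07,-0.22,0.05,0,-0.11,-0.22,0.08,0,-0.15,-0.22,0.11,0,-0.19,-0.22,0.14,0,-0.23,-0.22,0.17,0,-0.26,-0.22,0.19,0,-0.26,-0.22,0.19,0,-0.26,-0.22,0.19,0]'
cat > fin.py <<'E'
from h import *
C=dict(red=(492,343.7,0),yellow=(572,111.8,-8.1),blue=(520.5,-125,-1))
for n in("top","scene"):
    D=snap(n); cv2.imwrite(f"pics/{n}F.png",D["frame"][:,:,::-1])
    uv=np.argwhere(D["range_z"]>0)[:,::-1]; P=cloud(D,uv); h=hsv(D)[uv[:,1],uv[:,0]]
    for c,T in C.items():
        L=tocol(T,P); LL=tocol(T,cast(D,uv,32))
        k=(abs(LL[:,1])<20)&(LL[:,0]>-120)&(LL[:,0]<68)&(P[:,2]>27)&(h[:,1]<90)
        sh=k; f=np.polyfit(LL[sh,0],LL[sh,1],1); r=abs(LL[sh,1]-np.polyval(f,LL[sh,0]))<8
        f=np.polyfit(LL[sh][r,0],LL[sh][r,1],1)
        ax=(abs(LL[:,1]-np.polyval(f,LL[:,0]))<8)
        s=ax&(LL[:,0]>-85)&(LL[:,0]<12)&(P[:,2]>28)&(h[:,1]>=120); q=LL[s,0]
        ss=ax&(LL[:,0]>15)&(LL[:,0]<60)&(P[:,2]>20); t=ax&(LL[:,0]<-80)&(LL[:,0]>-110)&(P[:,2]>28)
        print(n,c,"n",r.sum(),"y at origin",np.polyval(f,5).round(1),"slope deg",np.rad2deg(np.arctan(f[0])).round(1),"sleeve",np.percentile(q,[2,98]).round(1),"origin x",(np.percentile(q,[2,98]).mean()+40).round(1),"top z shaft head side/tail",np.median(P[ss,2]).round(1),np.median(P[t,2]).round(1))
from station import arm; s=arm.get_state(); print(s["time_s"],s["position"].round() if hasattr(s["position"],"round") else s["position"],np.round(s["ft_force"],1))
E
python3 fin.py
```

```text
time_s: 39.5
position: [540.2, 344.9, -0.4]
eef_rot: [-0.707, 0.0, -0.001, 0.707]
ft_force: [0.6, -0.4, -5.0]
finger_gap: 10.3
time_s: 40.0
position: [540.1, 344.9, -0.5]
eef_rot: [-0.707, 0.001, -0.001, 0.707]
ft_force: [-0.5, -0.6, 0.1]
finger_gap: 39.8
time_s: 41.6
position: [279.7, 535.7, 219.8]
eef_rot: [-0.707, -0.0, -0.0, 0.707]
ft_force: [0.7, -0.3, 0.1]
finger_gap: 39.5
top red n 217 y at origin 1.0 slope deg 0.0 sleeve [-64.7  -7.6] origin x 3.8 top z shaft head side/tail 34.7 34.1
top yellow n 211 y at origin -0.6 slope deg -0.3 sleeve [-64.5  -4.5] origin x 5.5 top z shaft head side/tail 35.2 34.3
top blue n 226 y at origin -0.4 slope deg -0.2 sleeve [-65.7  -9.2] origin x 2.5 top z shaft head side/tail 34.9 34.8
scene red n 257 y at origin 0.5 slope deg 0.1 sleeve [-69.4  -5.4] origin x 2.6 top z shaft head side/tail 36.5 34.5
scene yellow n 262 y at origin -0.5 slope deg -0.1 sleeve [-67.8  -2.8] origin x 4.7 top z shaft head side/tail 36.8 34.8
scene blue n 303 y at origin -0.9 slope deg 0.3 sleeve [-66.3 -12. ] origin x 0.8 top z shaft head side/tail 36.4 34.5
41.7 [281. 535. 219.] [ 0.   1.3 -0.4]
```

View pics/topF.png

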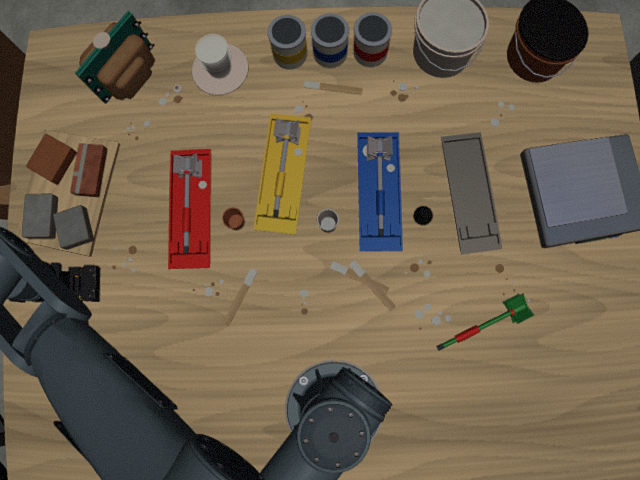

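View pics/sceneF.png

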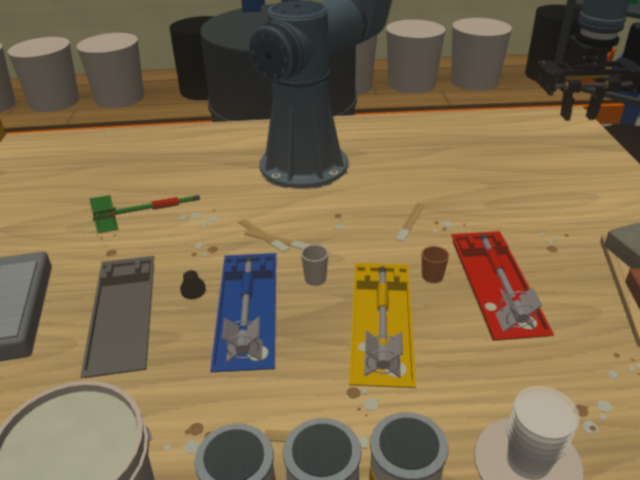

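Each paddle lies along its own tray: red (187,208), yellow (283,170) and blue (380,190) in the top view. The spare is empty at (470,192). The tin (233,218) and cup (328,220) stand where they started. The arm is clear, so I'm handing in.

```bash
python3 -c "from station import arm; print(arm.sign_off())"
```

```text
the job is handed in; nothing more can be done
None
```

All three paddles are in the trays of their own colour, and I handed the job in after about 42 s on the robot's clock. I parked red in the spare tray, then moved blue to the blue tray, yellow to the yellow tray and red from the spare to the red tray.

**Final position:** In the top and scene views each paddle is within about 1 mm of its proper place across the tray and 0–4 mm along it. Alignment is within 0.3° and all are level, heads at the far end. The spare is empty, the cup and tin have not visibly moved, and the arm is clear.

**Disagreements:**
- **First grasp missed:** The jaws closed above the red paddle's shaft because the fingertips were about 17 mm above the reported TCP, not 17 mm below it. I measured the offset from the scene depth and used it for every later grasp and placement.
- **Tray length:** The trays measured about 297 mm long against the stated 280. I placed by the tray centres; the lug positions, checked on the blue tray, agreed.
- **Position along the tray:** The two cameras differ by 1–2 mm. The blue paddle is the least certain, because its sleeve and tray are the same colour.

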